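# Check-weigh a tin of beans on the counter balance

## Task

Check-weigh the tin of coffee beans on the counter balance: while the beam is still locked, set the tin down gently, upright, on the empty platform opposite the brass weight. Then swing the lock lever on the front of the balance fully over to free the beam, and leave it free, with the platforms and what stands on them untouched, until it has come to rest and stayed at rest for two seconds so that I can read the pointer. Then swing the lever fully back so that the beam is locked level again, leaving the tin and the weight standing on their platforms and the other things on the counter where they are.

Things in the scene. Friction and masses are not known exactly. Their poses are not given: they have to be found in the camera images.
- balance: Two-platform counter balance, fixed: grey base 110 deep (x), 300 wide (y), 60 high; dark beam 250 long on a pivot 108 above the counter; a platform on each end; between them a pillar, a pointer (tip 238 high) and a white index plate 56 wide, 42 behind the centre, 224 high. Origin: under the base's centre. x points from the front (lever, robot's side) to the back, y to the left, z up.
- goods_plate_top (a point): Centre of the upper face of the EMPTY platform, on the balance's -y end (117.5 mm from its centre). Level steel plate 210 (x) by 152 (y), 5 thick, upper face 183 above the counter when locked; it stays level and rises or falls up to 12 mm as the beam tips. The platforms are 83 mm apart; they overhang the base's front face by 50 mm.
- weight_plate_top (a point): Centre of the upper face of the other platform (+y end, same size), on which the brass weight stands.
- goods_plate: The empty platform with its post. Origin at its knife edge, 75 mm below the centre of its upper face; axes as the balance's.
- weight_plate: The weight's platform with its post, likewise.
- lever (a joint): Lock lever, middle of the base's front, on a level axle along the balance's x, 30 above the counter. 0 = locked: leans 0.7 rad from upright towards the balance's +y. 1.4 = beam free: leans 0.7 rad towards -y. Hard stops at both ends; stays where left (may creep 0.1); 2 to 5 N at the grip moves it. It lowers two pins from under the beam; wholly free above 1.1. Starts within 0.06 of locked.
- lever_grip (a point): Middle of the lever's round steel grip (15 in diameter, 20 to 56 mm from the axle), 42 mm from the axle. It moves in an upright plane 28 mm in front of the base's front face, 22 mm behind the platforms' front edges, and 108 to 118 mm below their undersides: an upright gripper fouls them, so come from the front with the tool leaning back 25 to 40 degrees. Open fingers can straddle the grip.
- beam (a joint): Tilt of the beam, rad. 0 = level (locked). Positive: the tin's platform is down; negative: the weight's is down. Free range -0.1 to 0.1 (stops). It is damped and settles within about 2 s of being freed, level or tipped according to the tin's unknown weight.
- tin: Tin of beans: upright aluminium can with a paper band and a dark lid, 64 in diameter, 105 high, about 150 to 260 g. Origin at the centre of its underside, z up. Stands on the counter to the robot's left or right.
- weight: Brass 200 g weight, a cylinder 29 in diameter with a knob, 48 high in all, standing on the +y platform. Origin at the centre of its underside.
- jug: Bystander: steel milk jug with a handle, 80 in diameter, 95 high. Origin under its centre.
- flask: Bystander: dark steel vacuum flask, 72 in diameter, 248 high. Origin under its centre.
- weight_block: Bystander, fixed: wooden block 65 x 150 x 28 with spare brass weights up to 95 high. Origin under its centre.

How it is judged:
By the outcome, as a careful person would: the job done as asked, in the order asked, and still so for the second after the job is handed in, with the robot touching nothing.
It also fails if it takes over 67 s, if anything falls off the work surface, if the arm or the gripper's body presses on something with over 40 N, if the wrist force passes 120 N, or if a joint passes its speed limit or range.

## Robot

A 7-joint arm with a two-finger parallel gripper is mounted at the origin on the work surface. World frame = base frame: x ahead of the robot, y to its left, z up, the work surface at z = 0. Lengths are in m, angles in rad, forces in N, time in s.
With the tool pointing down it reaches from about 0.425 to 0.8 m from the base axis. Payload 8.3 kg.
Tool frame: the origin (TCP) lies at the very end of the fingers, on their centre line; the grasp point (between the pads) lies 19 mm behind it (manip.grasp_offset is the distance from the TCP to the grasp point, in m); z points along the fingers, y is the line along which they close (so a half turn about z gives the same grasp; the last joint's range is limited). The gripper opens to 85 mm and grips with 20 to 120 N. Pads are 22 mm wide; open, the fingers measure 114 mm over their backs; the gripper's body (76 mm by 85 mm) begins 54 mm behind the grasp point. The pads swing forward as they close: fully open they stand 13 mm farther back than shut.
Start: joints at [1.268, 0.383, 0.016, 1.37, -0.006, 1.388, -0.046], TCP at [0.148, -0.607, 0.231] pointing down, gripper open.
Joint ranges: [-2.95, 2.95], [-0.25, 2.06], [-1.52, 1.56], [0.18, 2.33], [-1.44, 4.58], [0.02, 2.06], [-3.01, 3.01]. Speed limits (rad/s): [2.39, 2.39, 3.01, 3.01, 3.14, 3.14, 3.14].

## Interface

Orientations are given as a rotation vector (axis times angle).
In Python, from cell import manip, vision gives the robot as it stands (manip), with the cameras (vision).
- The arm moves only by the shell command python3 shift.py [FORCE], which reads ROWS from standard input. ROWS is a JSON list of rows, 1 to 20 of them, each written [[dx, dy, dz], [rx, ry, rz], opening]: dx, dy, dz in shares of the most that a row can go, 1 being 62.5 mm, then a rotation vector rx, ry, rz in parts of the range, where 1.0 means 4 rad, then the opening from 0.0 (shut) to 1.0 (fully open); each row shifts and turns the commanded pose from where the row before left it, along the tool's axes as they then stand; what a row does not reach is not made up. A row lasts 1/8 s, in which the tool goes at most 0.0625 m and 0.188 rad, less where a joint would pass 70% of its speed; a pose out of reach is approached as far as the arm can. The fingers move at their own pace and stop on an object; FORCE is the grip in N (left out, the last holds). Time passes only in rows, so rows that do not move let the fingers close. It prints the time, the measured TCP pose, the force, the opening and the grip force at its end. Shift and turn numbers lie between -1 and 1, and a call with a number outside is refused. Input that does not fit is refused with a message, and nothing moves.
- manip.observe(): the state, without advancing time (a new reading comes with each control period).
- vision.get_image(name): name is "side" or "top"; returns a dict with "frame" (420x560x3 uint8, red, green, blue), "mtx" (3x3 intrinsics, pixels), "world_from_camera" (4x4, takes a point from camera to world coordinates). Camera axes: x right, y up, looking along -z (the intrinsics and any distortion apply to the point x, -y, -z); pixel columns grow to the right and rows downward; lengths in m; the calibration is good to about 2 mm. A picture is of the moment at which its call begins. There is no depth.
- manip.job_done(): hands the job in; it is judged then, once.
The state is a dict: "t": time; "qpos": joint angles; "joint_vel": joint speeds; "tau": joint torques, N m; "ee_pos": TCP position; "orientation": TCP orientation; "ft_force": force on the tool from outside, world axes, zero at the start; "ft_torque": the same for the moment, N m; "finger_gap": opening from 0.0 (shut) to 1.0 (fully open); "grip_force": force on a finger pad.
Only numpy, scipy, OpenCV 4.12 (cv2) and the standard library are available. Lean on these libraries where they do the work, as an engineer would, in place of code of your own. Each camera call takes 0.05 s, during which the arm holds its last target. There are 200 camera calls.

## Working session

There is one attempt and no reset: what is moved stays moved. The work goes in short steps, Python scripts to look and compute and a shell command to move; the robot and the scene stay as the last step left them, time stands still between calls to the robot, and variables do not carry over. Pictures are saved under pics/ and viewed, at most 10 in all, crops included, and the job is handed in when it is done.

```bash
ls; mkdir -p pics
python3 - <<'E'
from cell import manip, vision
import cv2,numpy as np
s=manip.observe(); print({k:np.round(v,3).tolist() for k,v in s.items()})
for n in("side","top"):
    d=vision.get_image(n); cv2.imwrite(f"pics/{n}0.png",d["frame"][:,:,::-1]); print(n,d["mtx"].round(1).tolist(),d["world_from_camera"].round(3).tolist(),d.keys())
E
```

```text
cell.py
pics
shift.py
{'t': 0.0, 'qpos': [1.268, 0.384, 0.016, 1.371, -0.006, 1.388, -0.047], 'joint_vel': [0.0, 0.001, 0.002, 0.001, 0.001, -0.001, 0.001], 'tau': [0.0, -62.76, 0.844, -37.182, 0.017, 0.014, 0.0], 'ee_pos': [0.148, -0.607, 0.23], 'orientation': [-3.117, -0.376, 0.0], 'ft_force': [0.511, 0.308, 0.105], 'ft_torque': [-0.038, 0.033, 0.014], 'grip_force': 0.0, 'finger_gap': 0.999}
side [[424.3, 0.0, 282.1], [0.0, 424.3, 213.6], [0.0, 0.0, 1.0]] [[0.801, 0.454, -0.389, 0.167], [-0.598, 0.6, -0.532, -0.532], [-0.008, 0.659, 0.752, 0.849], [0.0, 0.0, 0.0, 1.0]] dict_keys(['frame', 'mtx', 'world_from_camera'])
top [[448.7, 0.0, 279.4], [0.0, 448.7, 205.5], [0.0, 0.0, 1.0]] [[-0.031, 0.969, -0.244, 0.288], [-1.0, -0.03, 0.006, -0.004], [-0.001, 0.244, 0.97, 1.191], [0.0, 0.0, 0.0, 1.0]] dict_keys(['frame', 'mtx', 'world_from_camera'])
```

View pics/side0.png

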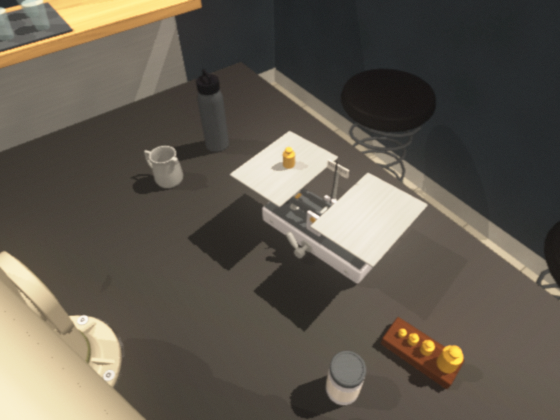

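View pics/top0.png

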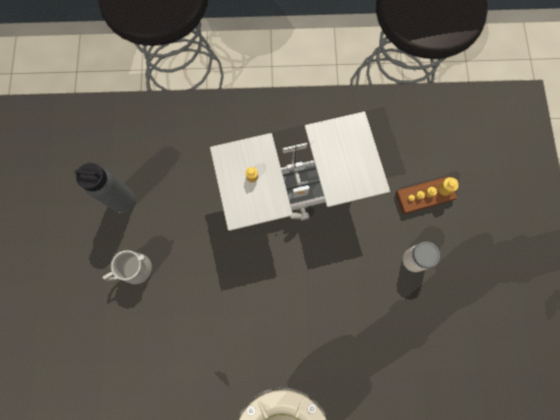

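The side view shows the tin's lid at (347,369), the lever grip at (296,244), platforms at (285,166) and (370,215), and the jug and flask at upper left. The top view shows the lid at (426,255), plates at (251,181) and (347,159), the lever at about (303,213), and the weight block at (427,194).

```bash
cat > h.py <<'E'
from cell import manip, vision
import cv2,numpy as np
def ray(d,p):
    K,T=d["mtx"],d["world_from_camera"]
    v=np.linalg.inv(K)@[p[0],p[1],1]; return T[:3,3],T[:3,:3]@(v*[1,-1,-1])
def onz(d,p,z):
    o,v=ray(d,p); return o+v*(z-o[2])/v[2]
def tri(a,p,b,q):
    o,v=ray(a,p);r,w=ray(b,q); s=np.linalg.lstsq(np.c_[v,-w],r-o,rcond=None)[0]
    A,B=o+v*s[0],r+w*s[1]; return (A+B)/2,np.linalg.norm(A-B)
def proj(d,P):
    T=np.linalg.inv(d["world_from_camera"]);c=(T@[*P,1])[:3]*[1,-1,-1]; u=d["mtx"]@c; return u[:2]/u[2]
E
python3 - <<'E'
from h import *
np.set_printoptions(precision=4,suppress=True)
D={n:vision.get_image(n) for n in("side","top")}
for n,d in D.items():
    hsv=cv2.cvtColor(d["frame"],cv2.COLOR_RGB2HSV)
    m=((hsv[...,2]>150)&(hsv[...,1]<50)).astype(np.uint8)
    m=cv2.morphologyEx(m,cv2.MORPH_OPEN,np.ones((7,7)))
    for c in cv2.findContours(m,0,2)[0]:
        a=cv2.contourArea(c); (x,y),_,_=cv2.minAreaRect(c)
        if a<2500 or y>300 or y<110: continue
        h=cv2.convexHull(c)
        q=cv2.approxPolyN(h,4)[0] if hasattr(cv2,"approxPolyN") else cv2.approxPolyDP(h,8,True)[:,0]
        W=np.array([onz(d,p,.183) for p in q])
        print(n,a,q.tolist()); print(W[:,:2],W.mean(0)[:2],np.linalg.norm(W-np.roll(W,-1,0),axis=1))
    x,y,r=(347,369,30) if n=="side" else (424,257,30)
    cv2.imwrite(f"pics/crop_{n}.png",np.hstack([cv2.resize(d["frame"][b-35:b+35,a-35:a+35,::-1],(400,400),interpolation=cv2.INTER_CUBIC) for a,b in ((x,y),(296,244) if n=="side" else (303,213))]))
a,b=D["side"],D["top"]
print("lid",tri(a,(347,369),b,(426,255)),onz(a,(347,369),.105),onz(b,(426,255),.105))
E
```

```text
side 5690.0 [[428, 204], [371, 269], [304, 222], [368, 172]]
[[ 0.7752 -0.2268]
 [ 0.5623 -0.2722]
 [ 0.5343 -0.107 ]
 [ 0.7436 -0.0787]] [ 0.6538 -0.1712] [0.2177 0.1676 0.2112 0.1514]
side 4002.5 [[340, 157], [279, 207], [228, 174], [289, 130]]
[[ 0.7273 -0.0018]
 [ 0.5181 -0.0427]
 [ 0.4857  0.1089]
 [ 0.6938  0.1526]] [0.6062 0.0543] [0.2132 0.155  0.2126 0.158 ]
top 5429.5 [[294, 214], [227, 230], [209, 146], [272, 132]]
[[ 0.5213 -0.0434]
 [ 0.4885  0.1112]
 [ 0.6949  0.1539]
 [ 0.7263  0.0019]] [0.6077 0.0559] [0.158  0.2107 0.1552 0.2099]
top 5245.0 [[390, 191], [326, 207], [304, 124], [365, 111]]
[[ 0.5695 -0.2697]
 [ 0.5356 -0.1181]
 [ 0.7448 -0.0763]
 [ 0.7745 -0.227 ]] [ 0.6561 -0.1728] [0.1553 0.2132 0.1536 0.2094]
lid (array([ 0.4285, -0.3656,  0.097 ]), np.float64(0.00034193677797878045)) [ 0.4259 -0.3674  0.105 ] [ 0.4273 -0.3629  0.105 ]
```

```bash
python3 -c "
import cv2,numpy as np
cv2.imwrite('pics/crops.png',np.hstack([cv2.resize(cv2.imread(f'pics/crop_{n}.png'),(400,200))if 0 else cv2.imread(f'pics/crop_{n}.png')[:, :] for n in('side',)]+[])) 
a=[cv2.imread(f'pics/crop_{n}.png') for n in('side','top')]
cv2.imwrite('pics/crops.png',cv2.resize(np.vstack(a),(600,600)))"
```

```text
(no output)
```

View pics/crops.png

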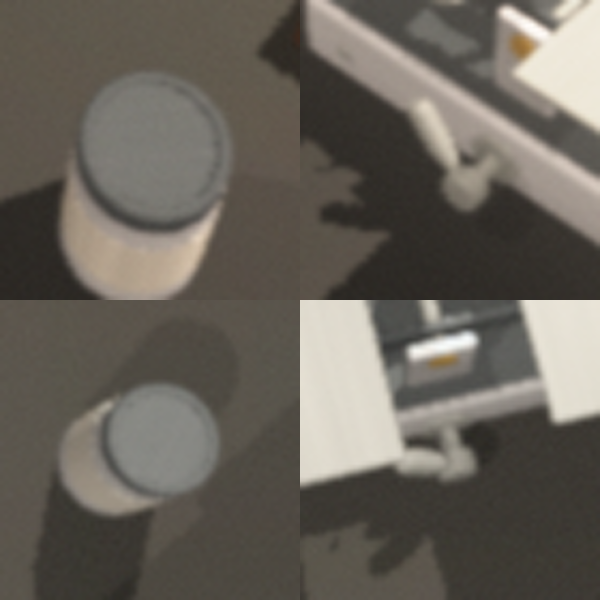

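Side crop: the lid's face centre is at full-image (348,368). Top crop: the lid's centre is at (427,255), with the lever leaning left (+y, locked). That puts the tin at about (0.427, -0.365). I'll move above it.

Units first: shifts go in shares of 62.5 mm and turns go in shares of 4 rad. So 0.033 m is 0.528, -0.017 m is -0.272.

```bash
echo '[[[0.528,-0.272,0],[0,0,0],1],[[0.528,-0.272,0],[0,0,0],1],[[0.528,-0.272,0],[0,0,0],1],[[0.528,-0.272,0],[0,0,0],1],[[0.528,-0.272,0],[0,0,0],1],[[0.528,-0.272,0],[0,0,0],1],[[0.528,-0.272,0],[0,0,0],1],[[0.528,-0.272,0],[0,0,0],1],[[0.528,-0.272,0],[0,0,0],1],[[0.496,-0.256,0],[0,0,0],1],[[0,0,0.48],[0,0,0],1],[[0,0,0],[0,0,0],1],[[0,0,0],[0,0,0],1]]' | python3 shift.py 30
python3 - <<'E'
from h import *
D={n:vision.get_image(n) for n in("side","top")}
a,b=D["side"],D["top"]
print("lid",tri(a,(347.9,368.3),b,(426.8,254.7)),onz(a,(347.9,368.3),.105),onz(b,(426.8,254.7),.105))
c=np.array([.6315,-.0585]);X=np.array([.978,.21]);Y=np.array([-.21,.978])
for n,d in D.items():
    print(n,"hub",proj(d,[*(c-.083*X),.03]),"grip",proj(d,[*(c-.083*X+.027*Y),.062]))
cv2.imwrite("pics/above.png",np.hstack([a["frame"][200:,200:500],b["frame"][120:340,250:550]])[:,:,::-1])
E
```

```text
t: 1.82
ee_pos: [0.4266, -0.3657, 0.202]
orientation: [3.119, 0.374, 0.0]
ft_force: [-0.2, 0.6, -0.2]
finger_gap: 0.996
grip_force: 0.0
lid (array([ 0.42891696, -0.36645412,  0.10105337]), np.float64(0.00093594570552264)) [ 0.42799522 -0.36747353  0.105     ] [ 0.42797335 -0.36493613  0.105     ]
side hub [299.09589721 252.37676103] grip [290.52976694 238.21831174]
top hub [304.08014817 216.02227927] grip [294.60103488 215.72231843]
```

The projected hub (299,252) matches the hub seen at (300,253), and the tool is centred over the tin. Next I'll descend and grip.

In the tool's units: 0.03 m is 0.48, 0.025 m is 0.4.

```bash
echo '[[[0.016,0,0.4],[0,0,0],1],[[0,0,0.48],[0,0,0],1],[[0,0,0.48],[0,0,0],1],[[0,0,0.48],[0,0,0],1],[[0,0,0.32],[0,0,0],1],[[0,0,0.24],[0,0,0],1],[[0,0,0],[0,0,0],1],[[0,0,0],[0,0,0],0.5],[[0,0,0],[0,0,0],0.5],[[0,0,0],[0,0,0],0.5],[[0,0,0],[0,0,0],0.5],[[0,0,0],[0,0,0],0.5],[[0,0,0],[0,0,0],0.5],[[0,0,0],[0,0,0],0.5],[[0,0,0],[0,0,0],0.5]]' | python3 shift.py 30
```

```text
t: 3.8
ee_pos: [0.4287, -0.3653, 0.0526]
orientation: [3.117, 0.376, 0.003]
ft_force: [-1.9, 0.4, 7.4]
finger_gap: 0.742
grip_force: 33.7
```

In the tool's units: -0.04 m is -0.64, -0.035 m is -0.56.

```bash
echo '[[[0,0,-0.32],[0,0,0],0.5],[[0,0,-0.56],[0,0,0],0.5],[[0,0,-0.64],[0,0,0],0.5],[[0,0,-0.64],[0,0,0],0.5],[[0,0,-0.64],[0,0,0],0.5],[[0,0,-0.56],[0,0,0],0.5],[[0,0,-0.16],[0,0,0],0.5],[[0,0,0],[0,0,0],0.5],[[0.352,-0.176,0],[0,0,0],0.5],[[0.432,-0.216,0],[0,0,0],0.5],[[0.432,-0.216,0],[0,0,0],0.5],[[0.432,-0.216,0],[0,0,0],0.5],[[0.432,-0.216,0],[0,0,0],0.5],[[0.432,-0.216,0],[0,0,0],0.5],[[0.432,-0.216,0],[0,0,0],0.5],[[0.432,-0.216,0],[0,0,0],0.5],[[0.432,-0.216,0],[0,0,0],0.5],[[0.352,-0.176,0],[0,0,0],0.5],[[0.096,-0.048,0],[0,0,0],0.5],[[0,0,0],[0,0,0],0.5]]' | python3 shift.py 30
python3 - <<'E'
from h import *
D={n:vision.get_image(n) for n in("side","top")}
a,b=D["side"],D["top"]
print(manip.observe()["ft_force"],manip.observe()["orientation"])
cv2.imwrite("pics/over.png",np.hstack([cv2.resize(a["frame"][90:290,200:460],(390,300)),cv2.resize(b["frame"][60:260,200:460],(390,300))])[:,:,::-1])
E
```

```text
t: 6.3
ee_pos: [0.6542, -0.1725, 0.2697]
orientation: [-3.118, -0.376, 0.004]
ft_force: [0.9, -0.5, -1.0]
finger_gap: 0.741
grip_force: 33.6
[-0.03778054 -0.58466175 -1.81125488] [ 3.11885759e+00  3.73304752e-01 -1.70989981e-03]
```

View pics/over.png

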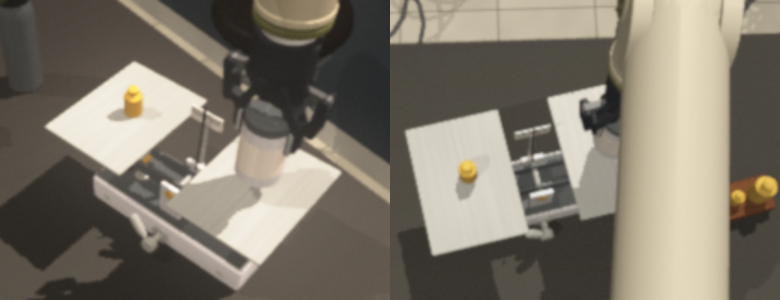

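The tin hangs upright over the goods platform, with its base at about (262,175) in the left half, roughly 34 mm above the plate. The lever is still locked. I'll lower it gently.

In the tool's units: 0.01 m is 0.16, 0.001 m is 0.016.

```bash
echo '[[[0,0,0.16],[0,0,0],0.5],[[0,0,0.16],[0,0,0],0.5],[[0,0,0.112],[0,0,0],0.5],[[0,0,0.048],[0,0,0],0.5],[[0,0,0.016],[0,0,0],0.5],[[0,0,0.016],[0,0,0],0.5],[[0,0,0],[0,0,0],0.5],[[0,0,0],[0,0,0],0.5]]' | python3 shift.py; echo '[[[0,0,0.016],[0,0,0],0.5],[[0,0,0],[0,0,0],0.5]]' | python3 shift.py
```

```text
t: 7.4
ee_pos: [0.6548, -0.1724, 0.2395]
orientation: [3.119, 0.376, 0.0]
ft_force: [-0.8, -0.2, -1.8]
finger_gap: 0.74
grip_force: 33.6
t: 7.65
ee_pos: [0.6547, -0.1724, 0.2382]
orientation: [-3.119, -0.376, 0.0]
ft_force: [0.9, -0.1, -1.2]
finger_gap: 0.742
grip_force: 33.6
```

In the tool's units: 0.001 m is 0.016.

```bash
echo '[[[0,0,0.016],[0,0,0],0.5],[[0,0,0],[0,0,0],0.5]]' | python3 shift.py; echo '[[[0,0,0.016],[0,0,0],0.5],[[0,0,0],[0,0,0],0.5]]' | python3 shift.py;echo '[[[0,0,0.016],[0,0,0],0.5],[[0,0,0],[0,0,0],0.5]]' | python3 shift.py
```

```text
t: 7.9
ee_pos: [0.6547, -0.1724, 0.2372]
orientation: [-3.119, -0.376, 0.0]
ft_force: [0.5, -0.8, -2.3]
finger_gap: 0.741
grip_force: 33.6
t: 8.15
ee_pos: [0.6547, -0.1724, 0.2362]
orientation: [-3.119, -0.376, 0.0]
ft_force: [-0.2, -0.3, -1.4]
finger_gap: 0.741
grip_force: 33.6
t: 8.4
ee_pos: [0.6548, -0.1724, 0.2356]
orientation: [3.119, 0.376, 0.001]
ft_force: [-0.8, 0.3, 0.8]
finger_gap: 0.745
grip_force: 33.6
```

Contact is at the predicted height. I'll release and rise.

In the tool's units: -0.04 m is -0.64, -0.03 m is -0.48.

```bash
echo '[[[0,0,0.008],[0,0,0],0.5],[[0,0,0],[0,0,0],0.5],[[0,0,0],[0,0,0],0.78],[[0,0,0],[0,0,0],0.85],[[0,0,0],[0,0,0],1],[[0,0,0],[0,0,0],1],[[0,0,0],[0,0,0],1],[[0,0,0],[0,0,0],1],[[0,0,-0.16],[0,0,0],1],[[0,0,-0.48],[0,0,0],1],[[0,0,-0.64],[0,0,0],1],[[0,0,-0.64],[0,0,0],1],[[0,0,-0.48],[0,0,0],1],[[0,0,0],[0,0,0],1]]' | python3 shift.py
python3 - <<'E'
from h import *
from scipy.spatial.transform import Rotation as R
s=manip.observe(); print(s["ee_pos"],s["qpos"].round(2) if hasattr(s["qpos"],"round") else s["qpos"])
Q=R.from_rotvec(s["orientation"]);print(Q.as_matrix().round(3))
a=vision.get_image("side"); cv2.imwrite("pics/placed.png",cv2.resize(a["frame"][90:290,200:460],(520,400))[:,:,::-1])
E
```

```text
t: 10.15
ee_pos: [0.6554, -0.1723, 0.3888]
orientation: [3.117, 0.376, 0.009]
ft_force: [0.6, 0.4, 0.0]
finger_gap: 1.001
grip_force: 0.0
[ 0.65541003 -0.17230797  0.38882808] [ 0.36  0.53 -0.29  0.83  0.15  1.79 -1.19]
[[ 0.971  0.238  0.006]
 [ 0.238 -0.971 -0.001]
 [ 0.006  0.002 -1.   ]]
```

View pics/placed.png

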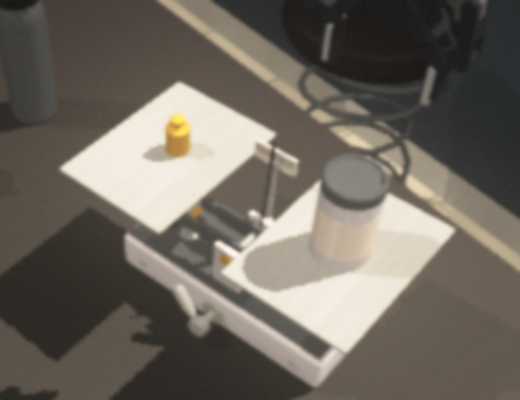

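The tin stands upright near the platform's middle (base at (345,255) in the crop). The weight is still in place and the lever is still locked. I'll move in front, tilt 40° and work out the remaining shift.

```bash
cat > g.py <<'E'
from h import *
from scipy.spatial.transform import Rotation as R
import sys
np.set_printoptions(precision=4,suppress=True)
c=np.array([.6315,-.0585]);X=np.array([.978,.21]);Y=np.array([-.21,.978])
t=.698; x=np.array([*(X*np.cos(t)),np.sin(t)]); z=np.array([*(X*np.sin(t)),-np.cos(t)]); G=np.c_[x,np.cross(z,x),z]
by,h,back=map(float,sys.argv[1:4])
P=np.array([*(c-.083*X+by*Y),h])+(.026-back)*z
s=manip.observe();Q=R.from_rotvec(s["orientation"])
print("pos",s["ee_pos"],"q",np.round(s["qpos"],2),"shift",Q.inv().apply(P-s["ee_pos"]),"rot",(Q.inv()*R.from_matrix(G)).as_rotvec())
E
echo '[[[-0.16,-0.176,0],[0,0,0],1],[[-0.32,-0.32,0.064],[0,0,0],1],[[-0.384,-0.416,0.16],[0,0,0],1],[[-0.384,-0.416,0.192],[0,0,0],1],[[-0.384,-0.416,0.192],[0,0,0],1],[[-0.32,-0.32,0.16],[0,0,0],1],[[-0.064,-0.112,0.032],[0,0,0],1],[[0,0,0],[0,0.025,0.0018],1],[[0,0,0],[0,0.0375,0.0018],1],[[0,0,0],[0,0.0375,0.0018],1],[[0,0,0],[0,0.0375,0.0018],1],[[0,0,0],[0,0.037,0],1],[[0,0,0],[0,0,0],1]]' | python3 shift.py
python3 g.py .027 .062 .16;python3 g.py .027 .062 0
```

```text
t: 11.82
ee_pos: [0.5168, -0.0736, 0.3214]
orientation: [-2.889, -0.307, -0.913]
ft_force: [0.2, -1.2, 0.3]
finger_gap: 0.999
grip_force: 0.0
pos [ 0.5168 -0.0736  0.3214] q [ 0.71 -0.25 -0.34  1.98 -0.54  0.94 -0.78] shift [-0.1346 -0.0135  0.0974] rot [-0.0303  0.0827 -0.0106]
pos [ 0.5168 -0.0736  0.3214] q [ 0.71 -0.25 -0.34  1.98 -0.54  0.94 -0.78] shift [-0.1213 -0.0087  0.2568] rot [-0.0303  0.0827 -0.0106]
```

In the tool's units: 0.02 m is 0.32, -0.018 m is -0.288.

```bash
echo '[[[-0.16,0,0.08],[0,0,0],1],[[-0.288,0,0.24],[0,0,0],1],[[-0.288,0,0.32],[0,0,0],1],[[-0.288,0,0.32],[0,0,0],1],[[-0.16,0,0.16],[0,0,0],1],[[0,0,0],[0,0,0],1]]' | python3 shift.py
python3 g.py .027 .062 .1;python3 g.py .027 .062 0
```

```text
t: 12.58
ee_pos: [0.4991, -0.0721, 0.2232]
orientation: [-2.886, -0.319, -0.914]
ft_force: [0.1, 0.3, 0.0]
finger_gap: 1.002
grip_force: 0.0
pos [ 0.4991 -0.0721  0.2232] q [ 0.52 -0.22 -0.19  2.19 -0.58  0.72 -0.66] shift [-0.0591 -0.0094  0.0866] rot [-0.0344  0.0814 -0.0037]
pos [ 0.4991 -0.0721  0.2232] q [ 0.52 -0.22 -0.19  2.19 -0.58  0.72 -0.66] shift [-0.0509 -0.006   0.1862] rot [-0.0344  0.0814 -0.0037]
```

In the tool's units: 0.022 m is 0.352, 0.02 m is 0.32.

```bash
echo '[[[-0.16,-0.032,0.24],[0,0,0],1],[[-0.24,-0.032,0.352],[0,0,0],1],[[-0.24,-0.032,0.352],[0,0,0],1],[[-0.224,-0.032,0.32],[0,0,0],1],[[-0.08,-0.016,0.128],[0,0,0],1],[[0,0,0],[0,0,0],1]]' | python3 shift.py
sed -i 's/^t=.698/t=.62/' g.py; python3 g.py .027 .062 .1;python3 g.py .027 .062 0
```

```text
t: 13.32
ee_pos: [0.4993, -0.062, 0.1218]
orientation: [-2.888, -0.316, -0.917]
ft_force: [-0.1, 0.3, 0.5]
finger_gap: 1.001
grip_force: 0.0
pos [ 0.4993 -0.062   0.1218] q [ 0.69 -0.07 -0.4   2.32 -0.81  0.47 -0.41] shift [ 0.0035 -0.0026  0.002 ] rot [-0.0314  0.0019 -0.0035]
pos [ 0.4993 -0.062   0.1218] q [ 0.69 -0.07 -0.4   2.32 -0.81  0.47 -0.41] shift [0.0037 0.0006 0.102 ] rot [-0.0314  0.0019 -0.0035]
```

In the tool's units: 0.02 m is 0.32, 0.018 m is 0.288, -0.015 rad / 4 = -0.0038.

```bash
echo '[[[0.016,0,0.192],[-0.0038,0,0],1],[[0.016,0,0.32],[-0.0038,0,0],1],[[0.016,0,0.32],[0,0,0],1],[[0.016,0,0.288],[0,0,0],1],[[0,0,0.224],[0,0,0],1],[[0,0,0.16],[0,0,0],1],[[0,0,0],[0,0,0],1]]' | python3 shift.py
python3 g.py .027 .062 0.008
python3 - <<'E'
from h import *
D={n:vision.get_image(n) for n in("side","top")}
a,b=D["side"],D["top"]
cv2.imwrite("pics/lev.png",np.hstack([cv2.resize(a["frame"][160:310,200:350],(400,400)),cv2.resize(b["frame"][120:270,230:380],(400,400))])[:,:,::-1])
E
```

```text
t: 14.2
ee_pos: [0.5553, -0.048, 0.0467]
orientation: [-2.914, -0.307, -0.929]
ft_force: [-0.8, 0.1, -0.1]
finger_gap: 0.996
grip_force: 0.0
pos [ 0.5553 -0.048   0.0467] q [ 0.67  0.21 -0.53  2.28 -0.87  0.16 -0.36] shift [ 0.0002 -0.0007 -0.0007] rot [-0.0028  0.0025 -0.0022]
```

View pics/lev.png

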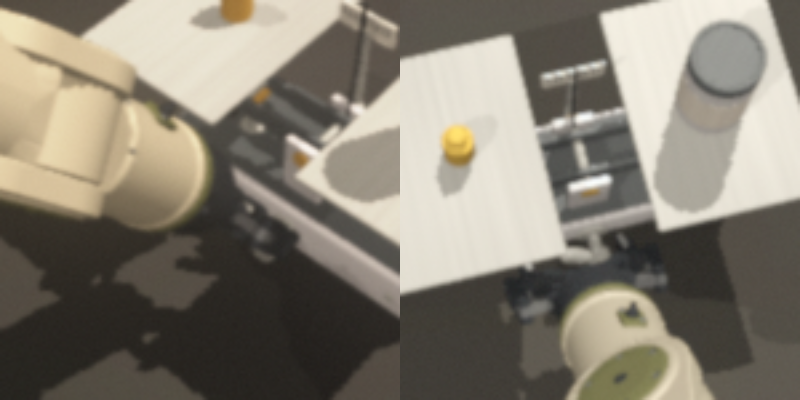

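The fingers straddle the lever: in the right half the grip is at (580,255), between the fingers at (525,290) and (645,265). I'll push towards -y (tool +y).

In the tool's units: 0.01 m is 0.16, 0.008 m is 0.128.

```bash
echo '[[[0,0.096,0],[0,0,0],1],[[0,0.128,0],[0,0,0],1],[[0,0.16,0],[0,0,0],1],[[0,0.16,0],[0,0,0],1],[[0,0.128,0],[0,0,0],1],[[0,0.096,0],[0,0,0],1]]' | python3 shift.py
echo '[[[0,0.096,0],[0,0,0],1],[[0,0.096,0],[0,0,0],1],[[0,0.064,0],[0,0,0],1],[[0,0,0],[0,0,0],1]]' | python3 shift.py
python3 - <<'E'
from h import *
D={n:vision.get_image(n) for n in("side","top")}
a,b=D["side"],D["top"]
cv2.imwrite("pics/lev2.png",np.hstack([cv2.resize(a["frame"][160:310,230:380],(400,400)),cv2.resize(b["frame"][120:270,230:380],(400,400))])[:,:,::-1])
E
python3 g.py -.049 .062 0.008
```

```text
t: 15.05
ee_pos: [0.5649, -0.0954, 0.0465]
orientation: [-2.914, -0.307, -0.929]
ft_force: [-0.0, 2.0, 0.4]
finger_gap: 0.998
grip_force: 0.9
t: 15.55
ee_pos: [0.5682, -0.1111, 0.0464]
orientation: [-2.915, -0.306, -0.929]
ft_force: [-0.1, 0.4, 1.2]
finger_gap: 1.0
grip_force: 0.6
pos [ 0.5682 -0.111   0.0464] q [ 0.79  0.27 -0.5   2.21 -0.84  0.24 -0.25] shift [ 0.0009  0.011  -0.0006] rot [-0.0017  0.0025 -0.0025]
```

View pics/lev2.png

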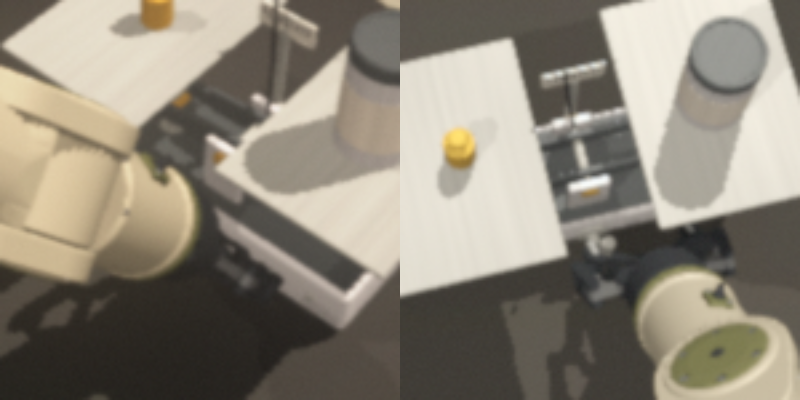

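The lever has swung; its grip is now right of the hub at (600,245) and mostly hidden. I'll continue to the stop in small steps.

In the tool's units: 0.005 m is 0.08, 0.004 m is 0.064.

```bash
echo '[[[0,0.08,0],[0,0,0],1],[[0,0.064,0],[0,0,0],1],[[0,0,0],[0,0,0],1]]' | python3 shift.py
echo '[[[0,0.064,0],[0,0,0],1],[[0,0,0],[0,0,0],1]]' | python3 shift.py
echo '[[[0,0.064,0],[0,0,0],1],[[0,0,0],[0,0,0],1]]' | python3 shift.py
```

```text
t: 16.02
ee_pos: [0.5702, -0.1204, 0.0465]
orientation: [-2.915, -0.306, -0.93]
ft_force: [-1.7, 0.7, 2.1]
finger_gap: 1.002
grip_force: 1.1
t: 16.27
ee_pos: [0.5706, -0.1237, 0.046]
orientation: [-2.915, -0.306, -0.928]
ft_force: [-0.2, 1.2, -0.3]
finger_gap: 0.997
grip_force: 0.6
t: 16.52
ee_pos: [0.5713, -0.1268, 0.046]
orientation: [-2.914, -0.308, -0.927]
ft_force: [-2.7, 3.9, 1.7]
finger_gap: 1.003
grip_force: 2.2
```

```bash
echo '[[[0,0.064,0],[0,0,0],1],[[0,0,0],[0,0,0],1]]' | python3 shift.py
echo '[[[0,0.064,0],[0,0,0],1],[[0,0,0],[0,0,0],1]]' | python3 shift.py
python3 - <<'E'
from h import *
D={n:vision.get_image(n) for n in("side","top")}
a,b=D["side"],D["top"]
cv2.imwrite("pics/lev3.png",np.hstack([cv2.resize(a["frame"][90:290,200:460],(390,300)),cv2.resize(b["frame"][130:260,250:380],(300,300))])[:,:,::-1])
E
python3 g.py -.049 .062 0.008
```

```text
t: 16.77
ee_pos: [0.5717, -0.1276, 0.0456]
orientation: [-2.91, -0.312, -0.924]
ft_force: [-3.4, 9.8, 2.3]
finger_gap: 0.998
grip_force: 5.0
t: 17.02
ee_pos: [0.5721, -0.1281, 0.0452]
orientation: [-2.906, -0.318, -0.921]
ft_force: [-5.1, 17.5, 5.0]
finger_gap: 1.0
grip_force: 8.0
pos [ 0.5721 -0.1281  0.0452] q [ 0.81  0.29 -0.49  2.18 -0.83  0.28 -0.22] shift [ 0.0014 -0.0066 -0.0016] rot [-0.014   0.0048  0.0018]
```

View pics/lev3.png

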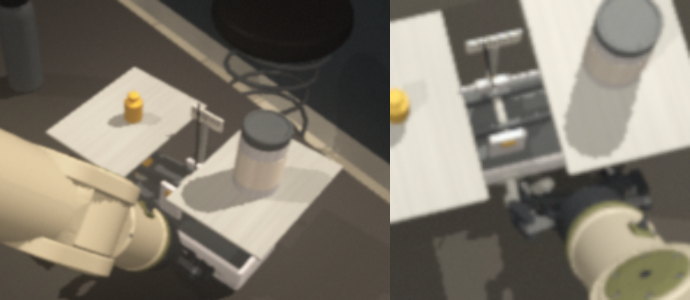

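The lever hit its hard stop (17 N) at the expected place. The pointer tip at (487,38) has shifted left of the plate's centre, so the beam is free. I'll back the finger off the lever and let the beam settle, checking by image differences.

```bash
cat > snap.py <<'E'
from h import *
import sys
for n in("side","top"): cv2.imwrite(f"pics/w{sys.argv[1]}_{n}.png",vision.get_image(n)["frame"][:,:,::-1])
print(manip.observe()["t"])
E
echo '[[[0,-0.16,0],[0,0,0],1],[[0,-0.192,0],[0,0,0],1],[[0,0,0],[0,0,0],1],[[0,0,0],[0,0,0],1]]' | python3 shift.py; python3 snap.py 0
echo '[[[0,0,0],[0,0,0],1],[[0,0,0],[0,0,0],1],[[0,0,0],[0,0,0],1],[[0,0,0],[0,0,0],1],[[0,0,0],[0,0,0],1],[[0,0,0],[0,0,0],1],[[0,0,0],[0,0,0],1],[[0,0,0],[0,0,0],1],[[0,0,0],[0,0,0],1],[[0,0,0],[0,0,0],1],[[0,0,0],[0,0,0],1],[[0,0,0],[0,0,0],1],[[0,0,0],[0,0,0],1],[[0,0,0],[0,0,0],1],[[0,0,0],[0,0,0],1],[[0,0,0],[0,0,0],1]]' | python3 shift.py>/dev/null; python3 snap.py 1
echo '[[[0,0,0],[0,0,0],1],[[0,0,0],[0,0,0],1],[[0,0,0],[0,0,0],1],[[0,0,0],[0,0,0],1],[[0,0,0],[0,0,0],1],[[0,0,0],[0,0,0],1],[[0,0,0],[0,0,0],1],[[0,0,0],[0,0,0],1],[[0,0,0],[0,0,0],1],[[0,0,0],[0,0,0],1],[[0,0,0],[0,0,0],1],[[0,0,0],[0,0,0],1],[[0,0,0],[0,0,0],1],[[0,0,0],[0,0,0],1],[[0,0,0],[0,0,0],1],[[0,0,0],[0,0,0],1],[[0,0,0],[0,0,0],1],[[0,0,0],[0,0,0],1],[[0,0,0],[0,0,0],1],[[0,0,0],[0,0,0],1]]' | python3 shift.py; python3 snap.py 2
python3 - <<'E'
import cv2,numpy as np
for n in("side","top"):
    I=[cv2.imread(f"pics/w{k}_{n}.png")[100:260,210:440] for k in range(3)]
    print(n,[cv2.absdiff(I[i],I[j]).mean().round(2) for i,j in((0,1),(1,2))])
    if n=="side": P=[cv2.cvtColor(i,6).astype(np.float32) for i in I]
    else: P=[cv2.cvtColor(i,6).astype(np.float32) for i in I]
a=cv2.imread("pics/side0.png")[90:290,200:460];b=cv2.imread("pics/w2_side.png")[90:290,200:460]; 
cv2.imwrite("pics/cmp.png",np.hstack([cv2.resize(i,(400,308)) for i in (a,b)]))
E
```

```text
t: 17.62
ee_pos: [0.569, -0.1145, 0.0467]
orientation: [-2.916, -0.306, -0.93]
ft_force: [0.6, -0.8, 0.3]
finger_gap: 1.002
grip_force: 0.0
17.725
19.825
t: 22.32
ee_pos: [0.5687, -0.1136, 0.0464]
orientation: [-2.915, -0.307, -0.929]
ft_force: [-0.5, -0.3, 0.7]
finger_gap: 0.997
grip_force: 0.0
22.425
side [np.float64(1.14), np.float64(1.01)]
top [np.float64(1.12), np.float64(0.92)]
```

View pics/cmp.png

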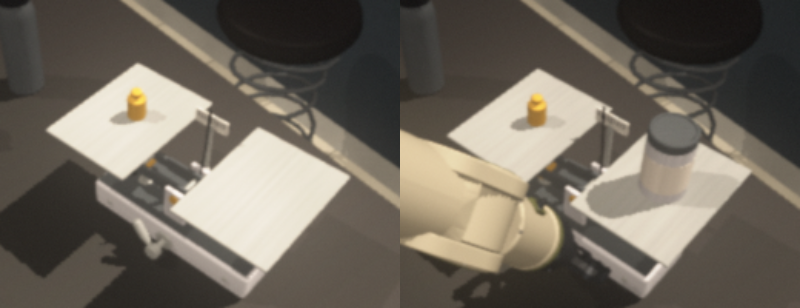

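The platforms have settled with the weight's side down (its plate's back corner is about 4 px lower) and the tin's side up. The image differences are only noise. After a short extra wait I'll swing the lever back.

In the tool's units: -0.008 m is -0.128, -0.006 m is -0.096.

```bash
echo '[[[0,0,0],[0,0,0],1],[[0,0,0],[0,0,0],1],[[0,0,0],[0,0,0],1],[[0,0,0],[0,0,0],1],[[0,0,0],[0,0,0],1],[[0,0,0],[0,0,0],1],[[0,0,0],[0,0,0],1],[[0,0,0],[0,0,0],1],[[0,0,0],[0,0,0],1],[[0,0,0],[0,0,0],1],[[0,0,0],[0,0,0],1],[[0,0,0],[0,0,0],1]]' | python3 shift.py
echo '[[[0,-0.128,0],[0,0,0],1],[[0,-0.128,0],[0,0,0],1],[[0,-0.128,0],[0,0,0],1],[[0,-0.128,0],[0,0,0],1],[[0,-0.096,0],[0,0,0],1],[[0,-0.096,0],[0,0,0],1],[[0,-0.096,0],[0,0,0],1],[[0,-0.096,0],[0,0,0],1],[[0,-0.096,0],[0,0,0],1],[[0,-0.096,0],[0,0,0],1],[[0,-0.096,0],[0,0,0],1],[[0,0,0],[0,0,0],1]]' | python3 shift.py
python3 g.py .0555 .062 0.008
```

```text
t: 23.92
ee_pos: [0.5687, -0.1136, 0.0464]
orientation: [-2.915, -0.307, -0.929]
ft_force: [-0.3, -0.2, 0.1]
finger_gap: 1.003
grip_force: 0.0
t: 25.42
ee_pos: [0.5527, -0.0399, 0.0462]
orientation: [-2.913, -0.31, -0.927]
ft_force: [0.4, 0.2, -0.1]
finger_gap: 1.0
grip_force: 0.0
pos [ 0.5527 -0.0399  0.0462] q [ 0.66  0.2  -0.54  2.29 -0.86  0.15 -0.38] shift [ 0.0011 -0.0207 -0.0005] rot [-0.0044  0.0035 -0.0011]
```

In the tool's units: -0.006 m is -0.096, -0.005 m is -0.08.

```bash
echo '[[[0,-0.096,0],[0,0,0],1],[[0,-0.08,0],[0,0,0],1],[[0,0,0],[0,0,0],1]]' | python3 shift.py
echo '[[[0,-0.064,0],[0,0,0],1],[[0,0,0],[0,0,0],1]]' | python3 shift.py
echo '[[[0,-0.064,0],[0,0,0],1],[[0,0,0],[0,0,0],1]]' | python3 shift.py;echo '[[[0,-0.048,0],[0,0,0],1],[[0,0,0],[0,0,0],1]]' | python3 shift.py
```

```text
t: 25.8
ee_pos: [0.5511, -0.0305, 0.0469]
orientation: [-2.915, -0.307, -0.93]
ft_force: [-1.6, -3.2, 4.1]
finger_gap: 0.998
grip_force: 2.0
t: 26.05
ee_pos: [0.55, -0.0261, 0.0466]
orientation: [-2.914, -0.308, -0.928]
ft_force: [0.2, -2.1, 2.7]
finger_gap: 0.997
grip_force: 1.6
t: 26.3
ee_pos: [0.5488, -0.022, 0.0463]
orientation: [-2.914, -0.308, -0.927]
ft_force: [-0.2, -2.4, 0.0]
finger_gap: 1.002
grip_force: 1.1
t: 26.55
ee_pos: [0.5483, -0.0197, 0.0465]
orientation: [-2.915, -0.307, -0.928]
ft_force: [-2.2, -3.9, 0.3]
finger_gap: 0.998
grip_force: 2.2
```

In the tool's units: -0.004 m is -0.064.

```bash
echo '[[[0,-0.064,0],[0,0,0],1],[[0,0,0],[0,0,0],1]]' | python3 shift.py
echo '[[[0,-0.048,0],[0,0,0],1],[[0,0,0],[0,0,0],1]]' | python3 shift.py
echo '[[[0,-0.048,0],[0,0,0],1],[[0,0,0],[0,0,0],1]]' | python3 shift.py; python3 g.py .0555 .062 0.008
```

```text
t: 26.8
ee_pos: [0.5482, -0.0184, 0.0469]
orientation: [-2.918, -0.302, -0.932]
ft_force: [0.1, -10.1, 0.7]
finger_gap: 0.996
grip_force: 4.3
t: 27.05
ee_pos: [0.5482, -0.0174, 0.0474]
orientation: [-2.92, -0.298, -0.934]
ft_force: [-0.8, -16.0, 2.2]
finger_gap: 1.0
grip_force: 6.7
t: 27.3
ee_pos: [0.5482, -0.0161, 0.0481]
orientation: [-2.921, -0.295, -0.938]
ft_force: [-5.7, -18.5, 10.7]
finger_gap: 1.002
grip_force: 10.9
pos [ 0.5482 -0.0161  0.0481] q [ 0.57  0.17 -0.52  2.32 -0.82  0.11 -0.49] shift [-0.0005  0.0034  0.0006] rot [ 0.008  -0.0009 -0.0076]
```

The lever is against its locked stop. I'll back off to centre and withdraw.

In the tool's units: -0.02 m is -0.32, -0.018 m is -0.288.

```bash
echo '[[[0,0.16,0],[0,0,0],1],[[0,0.192,0],[0,0,0],1],[[0,0.144,0],[0,0,0],1],[[0,0,0],[0,0,0],1],[[0,0,-0.192],[0,0,0],1],[[0,0,-0.32],[0,0,0],1],[[0,0,-0.32],[0,0,0],1],[[0,0,-0.32],[0,0,0],1],[[0,0,-0.288],[0,0,0],1],[[0,0,-0.096],[0,0,0],1],[[0,0,0],[0,0,0],1]]' | python3 shift.py
python3 g.py .027 .062 .1
python3 - <<'E'
from h import *
D={n:vision.get_image(n) for n in("side","top")}
a,b=D["side"],D["top"]
cv2.imwrite("pics/end.png",np.hstack([cv2.resize(a["frame"][90:290,200:460],(390,300)),cv2.resize(b["frame"][130:260,230:380],(346,300))])[:,:,::-1])
E
```

```text
t: 28.68
ee_pos: [0.4985, -0.0522, 0.125]
orientation: [-2.916, -0.308, -0.929]
ft_force: [0.1, -0.6, -1.0]
finger_gap: 0.999
grip_force: 0.0
pos [ 0.4985 -0.0522  0.125 ] q [ 1.07 -0.12 -0.8   2.33 -0.85  0.47 -0.42] shift [0.0005 0.0071 0.0038] rot [-0.0015  0.0028 -0.0018]
```

View pics/end.png

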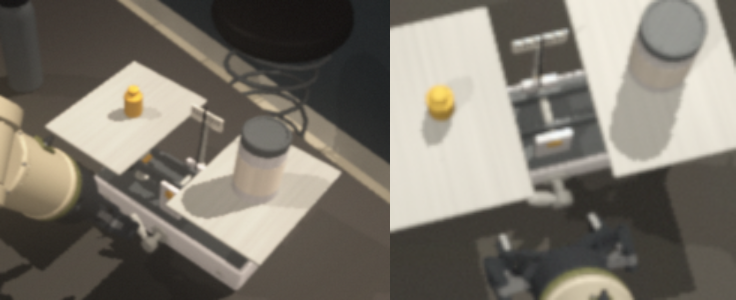

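The lever is locked again: its hub is at (147,240) and the grip leans to +y. The plates are back level (back corner at (135,62), as before). The tin and weight are standing, and the gripper is clear. I'll hand in.

```bash
python3 -c "
from cell import manip, vision
print(manip.job_done())"
```

```text
the job is handed in; nothing more can be done
None
```

The tin was weighed and the job handed in at about 29 s: the freed beam tipped to the brass weight's side, so the tin is lighter than 200 g, and it stood at rest over 2 s before I locked it level with the tin and weight still standing.

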